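Hook a steriliser's door return spring onto its anchor post with a spring puller

ROBOT

A 7-joint arm with a two-finger parallel gripper is mounted at the origin on the work surface. World frame = base frame: x ahead of the robot, y to its left, z up, the work surface at z = 0. Lengths are in m, angles in rad, forces in N, time in s.
With the tool pointing down it reaches from about 0.425 to 0.825 m from the base axis. Payload 3.6 kg.
Tool frame: the origin (TCP) lies on the mounting face of the last link; the fingertips stand 173 mm ahead of it and the grasp point (between the pads) lies 155 mm ahead of it (env.grip_depth is the distance from the TCP to the grasp point, in m); z points along the fingers, y is the line along which they close (so a half turn about z gives the same grasp; the last joint's range is limited). The gripper opens to 85 mm and grips with 20 to 120 N. Pads are 22 mm wide; open, the fingers measure 114 mm over their backs; the gripper's body (76 mm by 85 mm) begins 54 mm behind the grasp point. The pads swing forward as they close: fully open they stand 13 mm farther back than shut.
Start: joints at [-1.304, 0.615, -0.013, 1.423, 0.008, 1.103, -0.04], TCP at [0.188, 0.622, 0.405] pointing down, gripper open.
Joint ranges: [-3.12, 3.12], [-0.3, 2.06], [-1.34, 1.32], [0.26, 2.42], [-1.36, 4.5], [0.01, 1.98], [-2.84, 2.84]. Speed limits (rad/s): [2.79, 2.79, 3.14, 3.14, 3.14, 3.14, 3.14].

INTERFACE

Orientations are given as [roll, pitch, yaw] about the fixed x, y, z axes, in that order (R = Rz(yaw) Ry(pitch) Rx(roll)).
In Python, from station import env, cams, workorder gives the robot as it stands.
- The arm moves only by the tool apply_moves, never from a script. Its argument "increments" is a list of rows, each a list of 3 entries, a list of its own where there are three numbers: the shift along the tool's x, y, z as a fraction of full scale, then the turn about the tool's z as a fraction of full scale, then the gripper command: -1 is shut, 1 is fully open, values between are in proportion. In form: [[[tx, ty, tz], roll, grip], ...]. A call has 1 to 20 rows; each row shifts and turns the commanded pose from where the row before left it, along the tool's axes as they then stand; what a row does not reach is not made up. Full scale, the value 1, is 0.4 m for a shift and 2 pi rad for a turn. A row lasts 1/8 s, in which the tool goes at most 62.5 mm and 10.7 degrees, less where a joint would pass 70% of its speed; a pose out of reach is approached as far as the arm can. A call with a number of a shift or a turn outside -1 to 1 is refused whole. A call with a gripper value outside its range is refused whole. The fingers move at their own pace and stop on an object; "squeeze" is the grip in N (left out, the last holds). Time passes only in rows, so rows that do not move let the fingers close. It gives the time, the measured TCP pose, the force, the opening and the grip force at its end, in the units of the state.
- env.sense(): the state, without advancing time (a new reading comes with each control period).
- cams.capture(name): name is "scene" or "side" or "wrist"; returns a dict with "frame" (384x512x3 uint8, red, green, blue), "K" (3x3 intrinsics, pixels), "distortion" ([k1, k2, p1, p2, k3] as OpenCV has them; the pictures are not rectified), "world_to_cam" (4x4, takes a point from world to camera coordinates). Camera axes: x right, y up, looking along -z (the intrinsics and any distortion apply to the point x, -y, -z); pixel columns grow to the right and rows downward; lengths in m; the calibration is good to about 2 mm. A picture is of the moment at which its call begins. There is no depth.
- workorder.finish_job(): hands the job in; it is judged then, once.
The state is a dict: "time": time; "joint_pos": joint angles; "qd": joint speeds; "joint_torque": joint torques, N m; "eef_pos": TCP position; "eef_rot": TCP orientation; "contact_force": force on the tool from outside, world axes, zero at the start; "wrist_torque": the same for the moment, N m; "grip_width": opening from 0.0 (shut) to 1.0 (fully open); "gripper_force": force on a finger pad.
Only numpy, scipy, OpenCV 4.12 (cv2) and the standard library are available. Lean on these libraries where they do the work, as an engineer would, in place of code of your own. Each camera call takes 0.05 s, during which the arm holds its last target. There are 200 camera calls.

TASK

The return spring of the steriliser's door unit is unhooked: take the spring puller from its stand, put its pin into the eye at the end of the spring, stretch the spring past the anchor post, swing its hook round the post and ease it back until the post alone carries the pull; lift the puller out only when it hangs free of load. Never let the spring snap back, do not strain the unit (push or pull on it with the puller by at most about 15 N) and keep the gripper itself off the unit. Then stand the puller upright, fully down, in the well that it came from and let go, leaving everything else where it is.

Things in the scene. Friction and masses are not known exactly. Their poses are not given: they have to be found in the camera images.
- unit: The door unit: grey base plate 280 x 150 x 12 mm fixed on the table, origin at the centre of its underside, x along its length, from the spring's pivot stud to the anchor post, z up. A low flange (top 34 mm above the table) runs along its -y edge. Everything on it stays below 53 mm above the table.
- pivot (a point): Axis of the spring's pivot stud, 95 mm towards -x from the middle of the unit, at the spring's height (40 mm above the table). The spring turns about it in the horizontal plane only.
- anchor_mid (a point): Middle of the steel anchor pad, 149.5 mm from the pivot along the unit's x, given at the spring's height. The anchor post, a dark upright steel stud of 7 mm diameter whose top (9 mm wide) is 48 mm above the table, is clamped near this point, up to 8 mm off along the unit's x and up to 7 mm off along its y, either way; its true place is not reported: look or feel for it.
- eye (a point): Centre of the upper rim of the round eye, 8.5 mm across, in the outer end of the flat steel hook (4 mm thick, upper face 42 mm above the table, 26 mm of air below). Frame: x away from the pivot along the spring, y to its left, z up. It lies 147 mm from the pivot when the spring is slack, and at the start it is well to the +y side of the post.
- seat (a point): Where the axis of the hooked post comes to lie, 21.5 mm from the eye towards the pivot, at 40 mm height; axes as the eye's. It is the outer end of the hook's channel, 10 mm wide (y -5 to 5 mm), closed at x +3.5 mm by the solid bend and on the +y side by the shank.
- mouth (a point): Middle of the channel's open side, 40 mm from the eye towards the pivot, axes as the eye's. Only here, over 33 mm of length, is the channel open to -y, so the post enters as the hook swings towards -y until the shank touches it. Between mouth and bend an 11 mm long tip (y -11 to -5 mm, to 7.5 mm behind the seat) closes the -y side and holds the post as the spring is eased back.
- hook (a joint): Stretch of the spring in m: 0 slack, 0.060 hard stop. The pull is about 2.5 N at 0 and grows by 180 N per m (11.5 N at 0.050), with 0.3 N of friction. Hooked, it reads 0.016 to 0.032. It springs back hard if it is let go; more than 0.25 m/s counts as a snap.
- spring (a joint): Swing of the spring about its pivot in rad: 0 along the unit's x, positive to its +y side (anticlockwise from above), limits -0.35 to 0.35. Starts at 0.2 to 0.33, hooked about 0 (within 0.06). It stays where it is left (slight friction of 0.03 N m).
- puller: The spring puller, loose, 0.1 to 0.2 kg, 88 mm tall, standing upright pin-down in one of the two wells; the one with the SQUARE black handle. Origin at the tip of its pin, z up. Pin 6 mm across with a round end, 16 mm long; round collar 20 mm across from z 16 to 22 mm; square handle 18 x 18 mm from z 22 to 88 mm, its faces across x and y.
- driver: A nut driver in the other well, like the puller but with a round handle 24 mm across and 78 mm tall. Leave it.
- stand: Grey plastic two-well stand, 70 x 160 x 28 mm, fixed, origin at the centre of its underside, long side along its y. Wells 10 mm across and 22 mm deep at y -45 and +45 mm.
- well_a (a point): Centre of the mouth of one well (y -45 mm on the stand), 28 mm above the table. A tool stands with its collar on the rim, its pin tip 16 mm lower.
- well_b (a point): Centre of the mouth of the other well (y +45 mm).
- screwdriver: A screwdriver lying on the table to the left of the unit. Leave it.
- bowl: A small steel bowl, 76 mm across, 35 mm tall, beyond the stand. Leave it.
- jar: A small white jar, 52 mm across, 60 mm tall, to the left. Leave it.
- bushing: A loose steel bushing, 32 mm across, 22 mm tall. Leave it.

How it is judged:
On the way, in this order (a step that is already met when the one before it is completed fails the run):
1. the puller is lifted out of the stand (z of puller in the frame of stand above 0.04 m), for 0.1 s.
2. the spring is stretched past the post by the puller's pin (value of joint hook above 0.024 m and contact force between puller and unit above 3 N and contact force between the fingers and unit below 0.001 N), for 0.2 s.
3. the hook sits round the post, and the post alone carries the spring's pull, the puller clear of it (value of joint hook between 0.01 and 0.038 m and value of joint spring between -0.085 and 0.085 rad and contact force between puller and unit below 0.3 N and z of puller in the frame of unit above 0.044 m), for 0.2 s.
At the end, for the whole second after the job is handed in: The spring rests on the post: stretched 10 to 38 mm, within 0.085 rad of the unit's x, untouched by the puller. The puller stands free and still in the free well: within 4 mm of centre, upright within 0.08 rad, collar within 2.5 mm of the rim. Bystanders within 20 mm of their start (value of joint hook between 0.01 and 0.038 m and value of joint spring between -0.085 and 0.085 rad and velocity of joint hook between -0.02 and 0.02 m/s and contact force between puller and unit below 0.001 N and (horizontal distance between puller and well_a below 0.004 m or horizontal distance between puller and well_b below 0.004 m) and z of puller in the frame of stand between 0.009 and 0.0145 m and angle between puller's own z axis and vertical below 0.08 rad and linear speed of puller below 0.02 m/s and distance of each of driver, screwdriver, bowl, jar, bushing from where it was at the start of the episode below 0.02 m).
It fails at once if the puller pushes or pulls on the unit (spring, hook and post included) with more than 18 N (contact force between puller and unit above 18 N).
It fails at once if the puller is drawn up out of the eye of the stretched spring under load (pin tip over 33 mm above the table with more than 3 N on the puller) (z of puller in the frame of unit above 0.033 m and value of joint hook above 0.01 m and contact force between puller and unit above 3 N).
It fails at once if the spring snaps back, faster than 0.25 m/s (velocity of joint hook below -0.25 m/s).
It fails at once if the gripper or arm presses on the unit with more than 2 N (contact force between any of the fingers, the arm and unit above 2 N).
It fails at once if a bystander is moved by more than 20 mm (distance of any of driver, screwdriver, bowl, jar, bushing from where it was at the start of the episode above 0.02 m).
It also fails if it takes over 72 s, if anything falls off the work surface, if the arm or the gripper's body presses on something with over 40 N, if the wrist force passes 120 N, or if a joint passes its speed limit or range.

## Working session

There is one attempt and no reset: what is moved stays moved. The work goes in short steps, Python scripts to look and compute and a tool call to move; the robot and the scene stay as the last step left them, time stands still between calls to the robot, and variables do not carry over. Pictures are saved under pics/ and viewed, at most 10 in all, crops included, and the job is handed in when it is done.

Besides the shell and the picture viewer there is one more tool, called as name(argument=value, ...) on one line, values as JSON. apply_moves: Moves the arm, as the interface text tells. Its arguments: {"type":"object","properties":{"increments":{"type":"array","items":{"type":"array"}},"squeeze":{"type":"number"}},"required":["increments"]}

```bash
mkdir -p pics && ls && cat > h.py <<'E'
import numpy as np, cv2
from station import env, cams, workorder
def snap(name, fn=None):
    c=cams.capture(name)
    if fn: cv2.imwrite('pics/'+fn, c['frame'][:,:,::-1])
    np.savez('pics/%s.npz'%(fn or name), **{k:np.array(v) for k,v in c.items()})
    return c
def load(fn): return dict(np.load('pics/%s.npz'%fn))
def ray(c,uv):
    p=cv2.undistortPoints(np.array([[uv]],float),c['K'],np.array(c['distortion'],float))[0,0]
    M=np.array(c['world_to_cam']); R=M[:3,:3]; t=M[:3,3]
    d=R.T@np.array([p[0],-p[1],-1.]); o=-R.T@t
    return o,d
def onz(c,uv,z):
    o,d=ray(c,uv); return o+d*(z-o[2])/d[2]
def proj(c,P):
    P=np.atleast_2d(np.array(P,float)); M=np.array(c['world_to_cam'])
    q=P@M[:3,:3].T+M[:3,3]; q=q*[1,-1,-1]
    return cv2.projectPoints(q,np.zeros(3),np.zeros(3),c['K'],np.array(c['distortion'],float))[0][:,0]
E
python3 - <<'E'
from h import *
a=snap('scene','s1.png');b=snap('side','d1.png')
s=env.sense(); print({k:np.round(v,3) for k,v in s.items()}, env.grip_depth)
for c in (a,b): print(np.round(c['K'],1), np.round(c['world_to_cam'],3))
E
```

```text
pics
{'time': np.float64(0.1), 'joint_pos': array([-1.305,  0.616, -0.013,  1.425,  0.008,  1.103, -0.04 ]), 'qd': array([-0.   , -0.002, -0.004, -0.004, -0.002, -0.001, -0.001]), 'joint_torque': array([ 2.0000e-03, -4.7038e+01,  2.6000e-01, -1.7157e+01,  1.0000e-02,
        6.0000e-03, -0.0000e+00]), 'eef_pos': array([0.188, 0.622, 0.404]), 'eef_rot': array([-3.139,  0.   ,  2.849]), 'contact_force': array([-0.743,  0.085, -0.654]), 'wrist_torque': array([ 0.008, -0.029,  0.005]), 'gripper_force': np.float64(0.0), 'grip_width': np.float64(0.999)} 0.1547
[[373.8   0.  253.6]
 [  0.  373.8 190.9]
 [  0.    0.    1. ]] [[ 0.866  0.501 -0.005 -0.483]
 [-0.42   0.732  0.537  0.209]
 [ 0.273 -0.463  0.844 -1.331]
 [ 0.     0.     0.     1.   ]]
[[489.8   0.  261.6]
 [  0.  489.8 182.7]
 [  0.    0.    1. ]] [[-0.975 -0.223 -0.007  0.583]
 [ 0.102 -0.475  0.874 -0.113]
 [-0.198  0.852  0.485 -1.09 ]
 [ 0.     0.     0.     1.   ]]
```

View pics/s1.png

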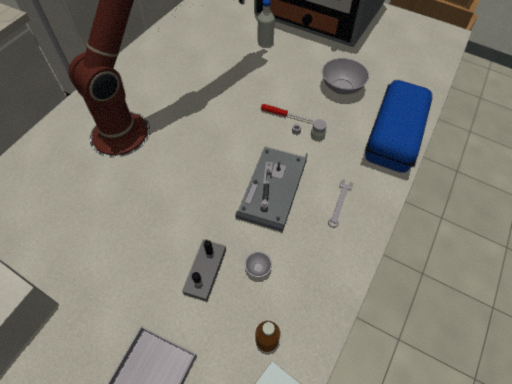

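View pics/d1.png

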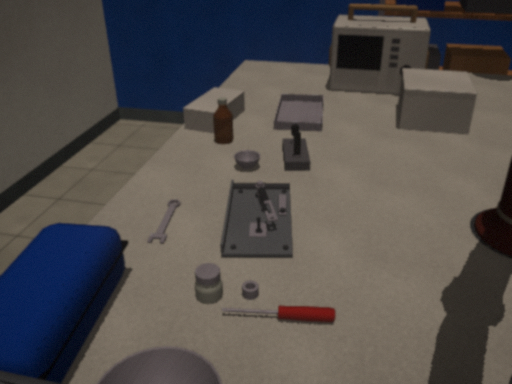

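The scene view shows the unit's plate at about (272,188) with the spring at (265,185), the stand at (204,270) with tools at (208,248) and (197,280), and the bowl at (258,264). The side view shows the same: unit (258,218), stand (296,150), post (258,226). I'll enlarge the useful regions.

```bash
python3 - <<'E'
from h import *
a=load('s1.png'); b=load('d1.png')
f=a['frame'][:,:,::-1]; g=b['frame'][:,:,::-1]
A=cv2.resize(f[140:305,180:315],None,fx=3.6,fy=3.6,interpolation=cv2.INTER_CUBIC)
B=cv2.resize(g[120:265,215:320],None,fx=3.6,fy=3.6,interpolation=cv2.INTER_CUBIC)
W=np.zeros((600,800,3),np.uint8); 
A=A[:594,:420]; W[:A.shape[0],:A.shape[1]]=A; W[:B.shape[0],420:420+B.shape[1]]=B[:,:380]; 
cv2.imwrite('pics/c1.png',W)
for n,uv,z in [('unit',(272,188),.012),('stand',(204,270),.028),('t1',(208,252),.028),('t2',(197,284),.028),('bowl',(258,264),.0),('jar',(319,130),0.03)]: print(n,onz(a,uv,z).round(3))
for n,uv,z in [('unit',(258,218),.012),('stand',(296,155),.028),('jar',(208,283),0.03)]: print(n,onz(b,uv,z).round(3))
E
```

```text
unit [0.592 0.058 0.012]
stand [ 0.563 -0.281  0.028]
t1 [ 0.543 -0.231  0.028]
t2 [ 0.569 -0.324  0.028]
bowl [ 0.678 -0.182  0.   ]
jar [0.624 0.339 0.03 ]
unit [0.587 0.082 0.012]
stand [ 0.551 -0.233  0.028]
jar [0.621 0.342 0.03 ]
```

View pics/c1.png

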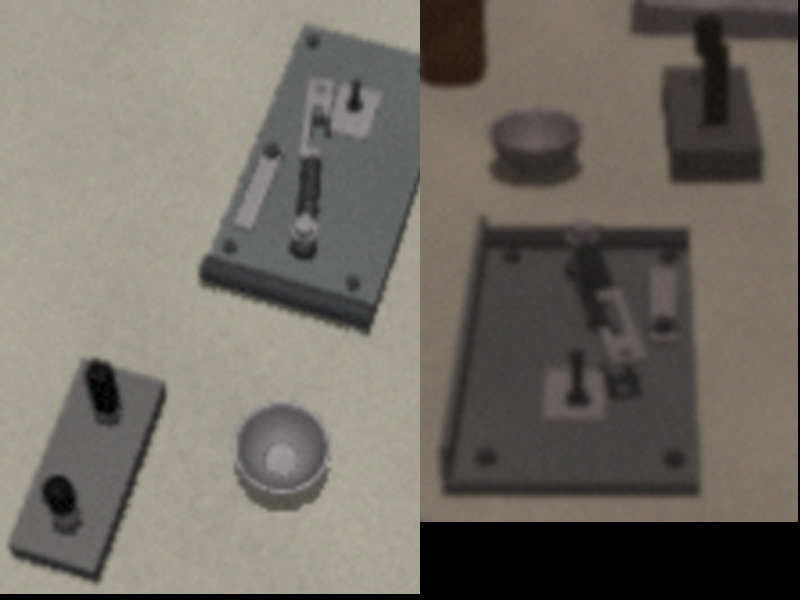

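The crop shows the unit with its pivot end towards the stand (unit x ≈ world +y). The post is at crop-scene (356,105) and the eye at (320,90). In the stand the upper tool (102,390) looks slim and tall, so it is probably the puller, and the lower one (62,495) is shorter and thicker. Next I'll work out rough poses and bring the wrist camera over.

```bash
cat >> h.py <<'E'
def inc(target,yaw=None):
    """increments in tool frame (fractions) from current to target TCP xyz / yaw"""
    s=env.sense(); p=np.array(s['eef_pos']); y=s['eef_rot'][2]
    x=np.array([np.cos(y),np.sin(y)]); yy=np.array([np.sin(y),-np.cos(y)])
    d=np.array(target)-p
    r=np.array([d[:2]@x,d[:2]@yy,-d[2]])/.4
    dy=0 if yaw is None else -((yaw-y+np.pi)%(2*np.pi)-np.pi)/(2*np.pi)
    print('tool inc',r.round(4),'roll',round(dy,4),'|mm|',round(np.linalg.norm(d)*1000), 'yaw',round(y,4))
E
python3 - <<'E'
from h import *
a=load('s1.png'); b=load('d1.png')
fa=lambda x,y:(180+x/3.6,140+y/3.6); fb=lambda x,y:(215+(x-420)/3.6,120+y/3.6)
for n,c,f,p,z in [('u TL',a,fa,(305,27),.012),('u BL',a,fa,(205,258),.012),('u BR',a,fa,(372,318),.012),
 ('postbase',a,fa,(355,110),.012),('posttop',a,fa,(355,84),.048),('pivot',a,fa,(303,232),.045),('eye',a,fa,(320,92),.042),
 ('st TL',a,fa,(83,358),.028),('st TR',a,fa,(165,380),.028),('st BL',a,fa,(12,545),.028),('st BR',a,fa,(98,573),.028),('tool up',a,fa,(112,415),.034),('tool lo',a,fa,(67,522),.034),
 ('sBL',b,fb,(448,488),.012),('sBR',b,fb,(697,488),.012),('sTR',b,fb,(688,240),.012),('posttop',b,fb,(578,352),.048),('eye',b,fb,(626,352),.042),('pivot',b,fb,(583,232),.045),('padmid',b,fb,(575,393),.012)]:
    print(n,(onz(c,f(*p),z)*1000).round(0))
inc([.5,.3,.40],np.pi/2+.05)
E
```

```text
u TL [492. 190.  12.]
u BL [541. -71.  12.]
u BR [690. -51.  12.]
postbase [579. 128.  12.]
posttop [576. 130.  48.]
pivot [609. -25.  45.]
eye [551. 110.  42.]
st TL [ 509. -205.   28.]
st TR [ 576. -189.   28.]
st BL [ 549. -359.   28.]
st BR [ 616. -344.   28.]
tool up [ 558. -236.   34.]
tool lo [ 576. -325.   34.]
sBL [626. 235.  12.]
sBR [487. 204.  12.]
sTR [542. -78.  12.]
posttop [573. 134.  48.]
eye [546. 119.  42.]
pivot [604. -16.  45.]
padmid [577. 126.  12.]
tool inc [-0.9803 -0.5455  0.0091] roll 0.1955 |mm| 449 yaw 2.8489
```

apply_moves(increments=[[[0,0,0],0.0239,1],[[0,0,0],0.0239,1],[[0,0,0],0.0239,1],[[0,0,0],0.0239,1],[[0,0,0],0.0239,1],[[0,0,0],0.0239,1],[[0,0,0],0.0239,1],[[-0.12,0.072,0],0,1],[[-0.12,0.072,0],0,1],[[-0.12,0.072,0],0,1],[[-0.12,0.072,0],0,1],[[-0.12,0.072,0],0,1],[[-0.12,0.072,0],0,1],[[-0.12,0.072,0],0,1],[[-0.12,0.072,0],0,1],[[-0.12,-0.012,0],0,1],[[-0.12,-0.012,0],0,1]])

```text
time: 2.22
eef_pos: [0.511, 0.2025, 0.4041]
eef_rot: [-3.14, 0.001, 1.797]
contact_force: [0.9, -0.0, 0.1]
grip_width: 1.001
gripper_force: 0.0
```

apply_moves(increments=[[[-0.12,-0.012,0],0,1],[[-0.12,-0.012,0],0,1],[[-0.12,0.0,0],0,1],[[-0.12,0.0,0],0,1],[[-0.12,0.0,0],0,1],[[-0.12,0,0],0,1],[[0,0,0],0,1]])

```text
time: 3.1
eef_pos: [0.5658, -0.0839, 0.4045]
eef_rot: [-3.14, 0.004, 1.789]
contact_force: [-1.1, 0.6, 0.8]
grip_width: 1.0
gripper_force: 0.0
```

```bash
python3 - <<'E'
from h import *
c=snap('wrist','w1.png'); s=env.sense(); print(s['eef_pos'],s['eef_rot'],s['time'])
print(np.round(c['K'],1),c['distortion'],np.round(c['world_to_cam'],3))
E
```

```text
[ 0.56583928 -0.08068019  0.40424104] [-3.14034223e+00  4.26339169e-04  1.79305793e+00] 3.15
[[293.9   0.  252.1]
 [  0.  293.9 190.2]
 [  0.    0.    1. ]] [-0.07688393  0.          0.          0.          0.        ] [[ 0.977  0.215 -0.002 -0.534]
 [-0.207  0.936 -0.284  0.232]
 [-0.059  0.278  0.959 -0.323]
 [ 0.     0.     0.     1.   ]]
```

View pics/w1.png

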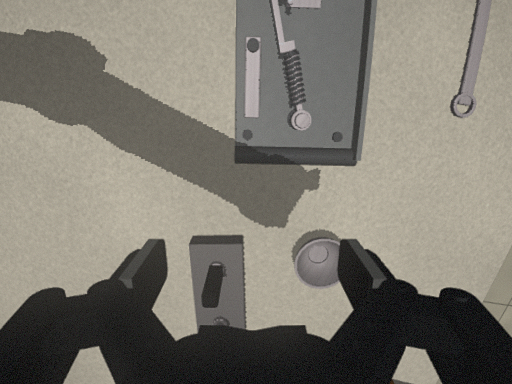

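The wrist view shows the nearer tool with a square-section handle, collar (217,268), handle top (211,297): that is the puller, in the well nearest the unit. The pivot is at (300,119) and the stand's top edge runs (190,245)–(243,244).

```bash
python3 - <<'E'
from h import *
c=load('w1.png')
M=c['world_to_cam']; print('cam',(-M[:3,:3].T@M[:3,3]).round(3))
for n,uv,z in [('handle top',(211,298),.1),('collar',(217,270),.034),('pivot',(300,119),.045),('stTL',(191,245),.028),('stTR',(243,244),.028),('uBL',(236,149),.012),('uBR',(356,149),.012),('driver',(221,322),.04)]: print(n,(onz(c,uv,z)*1000).round(1))
f=c['frame'][:,:,::-1]
A=cv2.resize(f[225:330,170:260],None,fx=5.5,fy=5.5,interpolation=cv2.INTER_CUBIC)
cv2.imwrite('pics/c2.png',A); print(A.shape)
inc([.574,-.32,.33],1.797)
E
```

```text
cam [ 0.551 -0.013  0.375]
handle top [ 549.8 -224.2  100. ]
collar [ 549.9 -229.4   34. ]
pivot [604.7 -17.6  45. ]
stTL [ 509.8 -203.9   28. ]
stTR [ 576.1 -187.5   28. ]
uBL [542.  -70.4  12. ]
uBR [688.  -37.7  12. ]
driver [ 570.1 -306.9   40. ]
(578, 495, 3)
tool inc [-0.5881 -0.112   0.1856] roll -0.0006 |mm| 251 yaw 1.7931
```

View pics/c2.png

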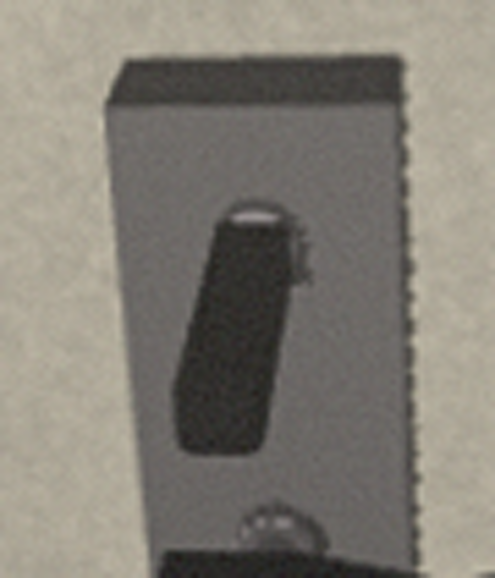

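```bash
python3 - <<'E'
from h import *
c=load('w1.png'); q=lambda x,y:(170+x/5.5,225+y/5.5)
for n,uv,z in [('stTL',(107,103),.028),('stTR',(403,101),.028),('nbL',(218,222),.034),('nbR',(292,222),.034),('ftL',(178,453),.1),('ftR',(266,454),.1),('ntL?',(174,385),.1),('colL',(218,215),.034),('colfar top',(256,200),.034)]: print(n,(onz(c,q(*uv),z)*1000).round(1))
E
```

```text
stTL [ 507.6 -202.5   28. ]
stTR [ 576.2 -186.5   28. ]
nbL [ 539.1 -224.7   34. ]
nbR [ 556.5 -220.7   34. ]
ftL [ 542.4 -238.8  100. ]
ftR [ 560.1 -235.   100. ]
ntL? [ 539.  -222.6  100. ]
colL [ 538.8 -222.8   34. ]
colfar top [ 547.  -216.8   34. ]
```

apply_moves(increments=[[[-0.0882,-0.0306,0.0775],0,1],[[-0.0882,-0.0306,0.0775],0,1],[[-0.0882,-0.0306,0.0775],0,1],[[-0.0882,-0.0306,0.0775],0,1],[[0,0,0],0,1],[[0,0,0],0,1]])

```text
time: 3.9
eef_pos: [0.5509, -0.225, 0.2806]
eef_rot: [3.141, -0.002, 1.8]
contact_force: [0.9, 0.9, 0.6]
grip_width: 1.001
gripper_force: 0.0
```

```bash
python3 - <<'E'
from h import *
s=env.sense(); print(s['eef_pos'],s['eef_rot'],s['time'],s['contact_force'])
inc([.5497,-.2292,.217],1.797)
E
```

```text
[ 0.55087731 -0.22497376  0.28061653] [ 3.14102654e+00 -1.96240600e-03  1.80019090e+00] 3.9 [0.85495159 0.91997035 0.59399701]
tool inc [-0.0096 -0.0053  0.159 ] roll 0.0005 |mm| 64 yaw 1.8002
```

apply_moves(increments=[[[-0.0096,-0.0053,0.04],0,1],[[0,0,0.04],0,1],[[0,0,0.04],0,1],[[0,0,0.039],0,1],[[0,0,0],0,1],[[0,0,0],0,-1],[[0,0,0],0,-1],[[0,0,0],0,-1],[[0,0,0],0,-1],[[0,0,0],0,-1],[[0,0,0],0,-1]], squeeze=60)

```text
time: 5.28
eef_pos: [0.5491, -0.2313, 0.2176]
eef_rot: [3.141, 0.001, 1.798]
contact_force: [-1.2, 0.1, 3.7]
grip_width: 0.203
gripper_force: 58.6
```

```bash
python3 - <<'E'
from h import *
s=env.sense(); print(s['eef_pos'],s['eef_rot'],s['time'],s['contact_force'],s['wrist_torque'])
E
```

```text
[ 0.54908706 -0.23134944  0.21762968] [3.14095849e+00 5.08931210e-04 1.79761993e+00] 5.275 [-1.2419154   0.0902526   3.70969264] [0.04333097 0.1327051  0.02021023]
```

apply_moves(increments=[[[0,0,0],0,-1],[[0,0,-0.03],0,-1],[[0,0,-0.05],0,-1],[[0,0,-0.08],0,-1],[[0,0,-0.09],0,-1],[[0.106,0.0326,0],0,-1],[[0.106,0.0326,0],0,-1],[[0.106,0.0326,0],0,-1],[[0.106,0.0326,0],0,-1],[[0.106,0.0326,0],0,-1],[[0.106,0.0326,0],0,-1],[[0,0,0],0,-1],[[0,0,0],0,-1],[[0,0,0],0,-1]], squeeze=110)

```text
time: 7.02
eef_pos: [0.5678, 0.0325, 0.3172]
eef_rot: [-3.141, 0.001, 1.795]
contact_force: [-0.5, -0.3, -2.3]
grip_width: 0.197
gripper_force: 107.2
```

```bash
python3 - <<'E'
from h import *
c=snap('wrist','w2.png'); s=env.sense(); print(s['eef_pos'],s['eef_rot'],s['time'],s['contact_force'],s['grip_width'])
f=c['frame'][:,:,::-1]
A=cv2.resize(f[0:300,130:380],None,fx=2,fy=2,interpolation=cv2.INTER_CUBIC)
cv2.imwrite('pics/c3.png',A)
E
```

```text
[0.56785121 0.03251694 0.31721066] [-3.14123701e+00  9.38530535e-04  1.79474645e+00] 7.075 [ 0.30916739 -0.92631239 -1.69128114] 0.20077212795588392
```

View pics/c3.png

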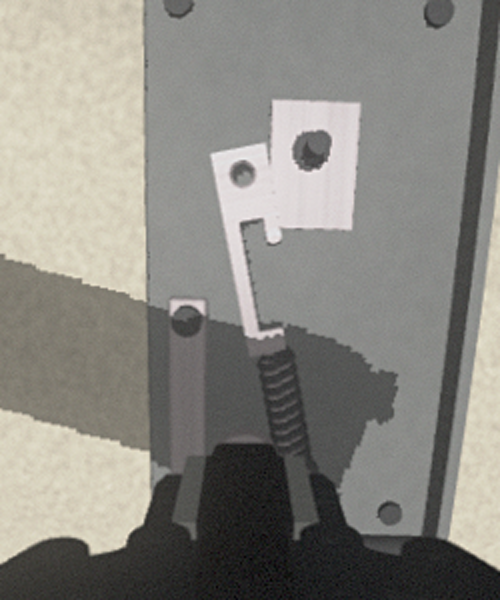

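The view shows the hook clearly: eye at crop (242,173), post near (313,148) on its pad, hook tip (272,237), and the collar's front edge under the handle at (240,440). I'll zoom in to measure eye and post precisely.

```bash
python3 - <<'E'
from h import *
c=load('w2.png'); f=c['frame'][:,:,::-1]
A=cv2.resize(f[40:130,225:315],None,fx=6.5,fy=6.5,interpolation=cv2.INTER_CUBIC)
for i in range(0,90,10):
    cv2.putText(A,str(40+i),(0,int(i*6.5)+4),0,.35,(0,0,255)); cv2.putText(A,str(225+i),(int(i*6.5)-8,8),0,.35,(0,0,255))
cv2.imwrite('pics/c4.png',A)
E
```

```text
(no output)
```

View pics/c4.png

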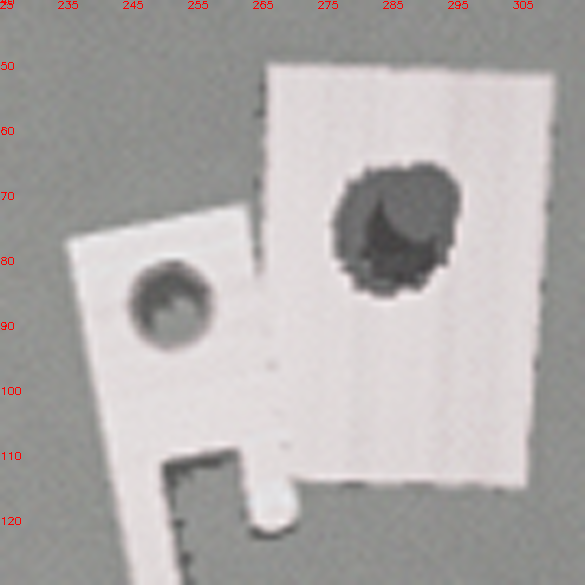

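```bash
python3 - <<'E'
from h import *
c=load('w2.png'); q=lambda x,y:(225+x/6.5,40+y/6.5); r=lambda x,y:(130+x/2,y/2)
P=lambda uv,z:(onz(c,uv,z)*1000)
eye=P(q(171,305),.042); post=P(q(417,203),.048); tip=P(q(270,510),.042)
tl,tr,br=[P(q(*p),.014) for p in [(268,64),(553,74),(525,487)]]
print('eye',eye,'post',post,'tip',tip); print('pad',tl,tr,br,'mid',(tl+br)/2)
bl=tl+br-tr
hookL=P(q(68,240),.042);hookR=P(q(247,205),.042); print('hook end',hookL,hookR)
print('bend inner',P(q(165,463),.042),P(q(240,450),.042))
print('plate left edge',P(r(146,30),.012),P(r(152,470),.012),'flange',P(r(495,10),.034),P(r(455,420),.034))
print('collar front',P(r(240,436),.1172+.022+.0),P(r(240,436),.1172-.0))
s=env.sense();print(s['eef_pos'])
E
```

```text
eye [548.26687273 116.39112394  42.        ] post [574.1534569  133.94254963  48.        ] tip [565.82984378  95.06122354  42.        ]
pad [553.56716436 150.97483243  14.        ] [590.91781338 158.48958902  14.        ] [601.40041397 105.23162587  14.        ] mid [577.48378917 128.10322915  14.        ]
hook end [534.3623453  121.07444902  42.        ] [554.66932527 129.82886365  42.        ]
bend inner [551.71121199  97.75455569  42.        ] [560.47679694 101.36941401  42.        ]
plate left edge [494.32621186 167.24153324  12.        ] [534.16879673 -32.88477732  12.        ] flange [631.33483979 201.5632758   34.        ] [667.79701159  33.63755541  34.        ]
collar front [563.99598474  45.24770702 139.2       ] [565.74674171  36.63963497 117.2       ]
[0.56785121 0.03251694 0.31721066]
```

```bash
python3 - <<'E'
from h import *
c=load('w2.png'); g=c['frame'].mean(2).astype(int)
print('    ',*range(226,276,2))
for r in range(213,236,1): print(r,*['%3d'%v for v in g[r,226:276:2]])
tcp=np.array([.56785,.0325]); x=np.array([-.2225,.9749]); y=np.array([.9749,.2225])
def cir(z,rad,off=0):
    t=np.radians([0,30,60,90,-30,-60,-90]); return [np.r_[tcp+x*(rad*np.cos(a)+off)+y*rad*np.sin(a),z] for a in t]
for z in (.1276,.1336): print(z,proj(c,cir(z,.010)).round(1).tolist())
print(proj(c,[np.r_[tcp+x*.009+y*k*.009,zz] for k in(-1,1) for zz in (.1336,.1996)]).round(1).tolist())
E
```

```text
226 228 230 232 234 236 238 240 242 244 246 248 250 252 254 256 258 260 262 264 266 268 270 272 274
213 103 109 110  89  85  81  83  84  85  87  83  86  80  83  82  78  81  82  82  69  54  49  47  57  66
214 106 107 109  95  81  83  83  87  83  81  81  81  85  79  81  83  82  83  83  73  45  50  58  54  75
215 105 107 107  91  84  85  79  81  79  85  87  79  83  85  80  79  85  74  81  78  52  70  66  78  82
216 105 108 114  88  82  84  81  83  81  78  84  86  82  81  85  82  84  82  79  74  50  82  80  94  66
217 104 110 109  93  84  80  82  83  82  83  82  87  88  93  92  86  82  83  76  72  44  64  68  65  49
218 108 108 108  94  81  81  81  81  79  85  90  94 100 102 101 100  89  83  84  76  41  50  53  53  58
219 110 109 110  91  86  82  84  84  82  95 106 109 106 108 104 106 105  92  87  80  55  48  50  56  54
220 103 110 113  91  83  86  85  82  89 102 104 100 102 102 101 101 100  98  83  81  60  50  57  59  65
221 109 109 111  88  81  84  82  72  71  74  71  74  74  81  71  72  73  74  66  69  70  59  75  81  84
222 107 107 108  90  84  80  63  48  43  37  41  37  34  34  33 
[... 996 characters left out ...]
 41  42  42  37  44  37  28  31  40  33  32  37  35  32  24  39  33  27  29  60  78
233  82  80  80  60  44  43  42  44  33  33  45  26  33  38  38  30  34  31  39  32  31  29  28  52  81
234  82  83  77  50  36  38  40  35  35  37  36  31  39  27  34  29  33  32  22  27  29  30  23  41  83
235  79  83  86  47  47  37  36  39  35  37  33  29  34  24  32  34  23  24  28  30  26  34  37  47  79
0.1276 [[251.8, 215.8], [260.3, 218.0], [266.5, 223.8], [268.7, 231.6], [243.2, 218.0], [237.0, 223.8], [234.9, 231.6]]
0.1336 [[251.7, 219.7], [260.6, 221.9], [267.0, 227.9], [269.2, 235.9], [242.9, 222.0], [236.5, 227.9], [234.3, 236.0]]
[[235.8, 221.4], [225.7, 293.1], [267.7, 221.4], [276.9, 293.1]]
```

apply_moves(increments=[[[0.0722,0,0],0,-1],[[0.0722,-0.001,0],0,-1],[[0.072,0,0.03],0,-1],[[0,0,0.06],0,-1],[[0,0,0.06],0,-1],[[0,0,0],0,-1],[[0,0,0],0,-1],[[0,0,0],0,-1]])

```text
time: 8.07
eef_pos: [0.5487, 0.1181, 0.2583]
eef_rot: [3.139, 0.0, 1.797]
contact_force: [-0.5, -0.0, -1.2]
grip_width: 0.195
gripper_force: 107.4
```

```bash
python3 - <<'E'
from h import *
a=snap('wrist','w3.png'); snap('side','d3.png');snap('scene','s3.png')
s=env.sense(); print(s['eef_pos'],s['eef_rot'],s['time'],s['contact_force'],s['wrist_torque'])
inc([.5482,.1168,.2476],1.797)
f=a['frame'][:,:,::-1]; A=cv2.resize(f[110:260,185:320],None,fx=3.8,fy=3.8,interpolation=cv2.INTER_CUBIC)
B=cv2.resize(load('d3.png')['frame'][150:250,220:290,::-1],None,fx=4,fy=4,interpolation=cv2.INTER_CUBIC)
W=np.zeros((600,800,3),np.uint8);W[:570,:513]=A;W[:400,515:795]=B; cv2.imwrite('pics/c5.png',W)
E
```

```text
[0.54830915 0.11844628 0.25787511] [ 3.14021945e+00 -7.90792973e-05  1.79758233e+00] 8.225 [-0.24646222  0.11122906  0.04750938] [0.00335657 0.00076774 0.00484383]
tool inc [-0.0039 -0.0012  0.0257] roll 0.0001 |mm| 10 yaw 1.7976
```

View pics/c5.png

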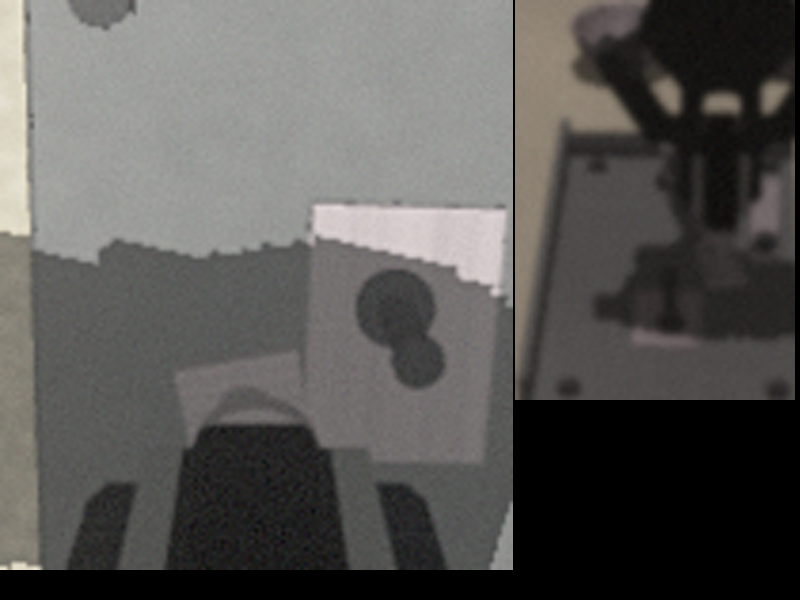

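The collar now sits over the hook's end. The post's top is at crop (417,360) and the hook's end edge runs (176,373)–(297,352). A cross-check of positions from this nearer view:

```bash
python3 - <<'E'
from h import *
c=load('w3.png'); q=lambda x,y:(185+x/3.8,110+y/3.8)
P=lambda uv,z:(onz(c,q(*uv),z)*1000).round(1)
print('post',P((417,360),.048),'hookend',P((176,373),.042),P((297,352),.042))
tcp=np.array([.5483,.1184]); x=np.array([-.2249,.9744]); y=np.array([.9744,.2249])
for z in (.0683,.0743): print(z,(proj(c,[np.r_[tcp+x*.01*np.cos(a)+y*.01*np.sin(a),z] for a in (0,.8,-.8)])-[185,110])*3.8)
print((proj(c,[np.r_[tcp+x*.009+y*k*.009,.0743] for k in(-1,1)])-[185,110])*3.8)
E
```

```text
post [574.3 134.1  48. ] hookend [534.6 120.4  42. ] [554.6 129.   42. ]
0.0683 [[248.07582233 400.72086569]
 [294.62679645 418.97499166]
 [201.66700506 419.17141229]]
0.0743 [[247.90024451 415.38463708]
 [296.05191915 434.18113303]
 [199.89822485 434.38392413]]
[[187.39482376 421.74603818]
 [308.45799793 421.49064944]]
```

apply_moves(increments=[[[-0.0044,-0.001,0.01],0,-1],[[0,0,0.008],0,-1],[[0,0,0.006],0,-1],[[0,0,0.006],0,-1],[[0,0,0],0,-1],[[0,0,0],0,-1]])

```text
time: 8.98
eef_pos: [0.5482, 0.1163, 0.245]
eef_rot: [-3.141, 0.001, 1.797]
contact_force: [0.7, -1.6, -2.6]
grip_width: 0.197
gripper_force: 107.4
```

apply_moves(increments=[[[0,0,0.006],0,-1],[[0,0,0.004],0,-1],[[0,0,0],0,-1],[[0,0,0],0,-1]])

```text
time: 9.48
eef_pos: [0.5484, 0.1163, 0.2412]
eef_rot: [3.141, 0.001, 1.797]
contact_force: [0.7, -2.6, -0.9]
grip_width: 0.199
gripper_force: 107.4
```

```bash
python3 - <<'E'
from h import *
s=env.sense(); print(s['eef_pos'],s['contact_force'],s['wrist_torque'])
E
```

```text
[0.54837259 0.11633709 0.24118575] [ 0.6539175  -2.61871608 -0.94731076] [-0.64861206 -0.30505822 -0.0140501 ]
```

apply_moves(increments=[[[0,0,0.006],0,-1],[[0,0,0.005],0,-1],[[0,0,0.004],0,-1],[[0,0,0],0,-1],[[0,0,0],0,-1]])

```text
time: 10.1
eef_pos: [0.5481, 0.1167, 0.235]
eef_rot: [-3.141, 0.0, 1.798]
contact_force: [0.4, -2.0, -0.9]
grip_width: 0.196
gripper_force: 107.4
```

```bash
python3 - <<'E'
from h import *
s=env.sense(); print(s['eef_pos'],s['eef_rot'],s['contact_force'],s['wrist_torque'])
e=np.array([-.400,.9166]); tgt=np.array([s['eef_pos'][0],s['eef_pos'][1]])+.046*e
inc(np.r_[tgt,s['eef_pos'][2]],1.797)
E
```

```text
[0.54805009 0.11665881 0.23497648] [-3.14128857e+00  6.62021000e-05  1.79760761e+00] [ 0.36840399 -2.01352793 -0.92952696] [-0.67548472 -0.32157662 -0.0333401 ]
tool inc [ 0.1131 -0.0211 -0.    ] roll 0.0001 |mm| 46 yaw 1.7976
```

apply_moves(increments=[[[0.0141,-0.0026,0],0,-1],[[0.0141,-0.0026,0],0,-1],[[0.0141,-0.0026,0],0,-1],[[0.0141,-0.0026,0],0,-1],[[0,0,0],0,-1],[[0,0,0],0,-1]])

```text
time: 10.85
eef_pos: [0.5392, 0.1369, 0.2352]
eef_rot: [3.141, 0.002, 1.797]
contact_force: [2.1, -6.1, -0.5]
grip_width: 0.199
gripper_force: 107.3
```

```bash
python3 - <<'E'
from h import *
s=env.sense(); print(s['eef_pos'],s['eef_rot'],s['contact_force'],s['wrist_torque'])
e=np.array([-.400,.9166]); print(s['contact_force'][:2]@e)
E
```

```text
[0.53921248 0.13689679 0.23515682] [3.14082586e+00 2.29881490e-03 1.79717325e+00] [ 2.14201417 -6.05198263 -0.53857006] [-1.37759454 -0.66263342 -0.00653171]
-6.404052947512388
```

apply_moves(increments=[[[0.0141,-0.0026,0],0,-1],[[0.0141,-0.0026,0],0,-1],[[0.0141,-0.0026,0],0,-1],[[0.0141,-0.0026,0],0,-1],[[0.004,-0.0007,0],0,-1],[[0,0,0],0,-1],[[0,0,0],0,-1]])

```text
time: 11.72
eef_pos: [0.5302, 0.1573, 0.2352]
eef_rot: [3.139, 0.006, 1.795]
contact_force: [4.1, -10.0, -1.7]
grip_width: 0.197
gripper_force: 107.2
```

```bash
cat >> h.py <<'E'
PIV=np.array([.6071,-.0184])
def st():
    s=env.sense(); F=np.array(s['contact_force']); p=np.array(s['eef_pos']); v=p[:2]-PIV; r=np.hypot(*v); e=v/r; n=np.array([-e[1],e[0]])
    print('t',round(s['time'],2),'p',p.round(4),'rot',np.round(s['eef_rot'],3),'r',round(r*1000,1),'ang',round(np.degrees(np.arctan2(v[1],v[0])),2),'Fr',round(F[:2]@e,2),'Ft',round(F[:2]@n,2),'Fz',round(F[2],2),'T',np.round(s['wrist_torque'],2))
    return s
E
python3 - <<'E'
from h import *
s=st(); p=np.array(s['eef_pos']); 
v=p[:2]-PIV; r=np.hypot(*v); a0=np.arctan2(v[1],v[0]); y=s['eef_rot'][2]
x=np.array([np.cos(y),np.sin(y)]); yy=np.array([np.sin(y),-np.cos(y)])
prev=p[:2]
for a in np.linspace(a0,np.radians(101.9),9)[1:]:
    t=PIV+r*np.array([np.cos(a),np.sin(a)]); d=t-prev; prev=t; print((d@x/.4).round(4),(d@yy/.4).round(4))
E
```

```text
t 11.72 p [0.5302 0.1573 0.2352] rot [3.139 0.006 1.795] r 191.7 ang 113.63 Fr -10.77 Ft 0.27 Fz -1.68 T [-2.28 -1.02  0.03]
0.0021 0.0121
0.0018 0.0121
0.0015 0.0122
0.0012 0.0122
0.0009 0.0122
0.0006 0.0123
0.0003 0.0123
-0.0 0.0123
```

apply_moves(increments=[[[0.0061,-0.0012,0],0,-1],[[0.0021,0.0121,0],0,-1],[[0.0018,0.0121,0],0,-1],[[0.0015,0.0122,0],0,-1],[[0.0012,0.0122,0],0,-1],[[0.0009,0.0122,0],0,-1],[[0,0,0],0,-1],[[0,0,0],0,-1]])

```text
time: 12.72
eef_pos: [0.5518, 0.1672, 0.235]
eef_rot: [-3.141, 0.007, 1.795]
contact_force: [2.7, -10.2, -1.3]
grip_width: 0.191
gripper_force: 107.3
```

```bash
python3 - <<'E'
from h import *
st()
E
```

```text
t 12.72 p [0.5518 0.1672 0.235 ] rot [-3.141  0.007  1.795] r 193.6 ang 106.59 Fr -10.59 Ft 0.3 Fz -1.33 T [-2.41 -0.73 -0.04]
```

apply_moves(increments=[[[0.001,0.0115,0],0,-1],[[0.0006,0.0115,0],0,-1],[[0.0003,0.0115,0],0,-1],[[0,0,0],0,-1],[[0,0,0],0,-1]])

```text
time: 13.35
eef_pos: [0.5648, 0.1706, 0.2349]
eef_rot: [-3.14, 0.007, 1.795]
contact_force: [2.1, -10.8, -0.0]
grip_width: 0.193
gripper_force: 107.3
```

```bash
python3 - <<'E'
from h import *
st(); c=snap('wrist','w4.png')
f=c['frame'][:,:,::-1]; A=cv2.resize(f[110:260,185:320],None,fx=3.8,fy=3.8,interpolation=cv2.INTER_CUBIC); cv2.imwrite('pics/c6.png',A)
E
```

```text
t 13.35 p [0.5648 0.1706 0.2349] rot [-3.14   0.007  1.795] r 193.6 ang 102.62 Fr -10.98 Ft 0.36 Fz -0.01 T [-2.5  -0.58 -0.  ]
```

apply_moves(increments=[[[0,0.002,0],0,-1],[[0,0.002,0],0,-1],[[0,0.001,0],0,-1],[[0,0,0],0,-1],[[0,0,0],0,-1]])

```text
time: 14.02
eef_pos: [0.5666, 0.1709, 0.2349]
eef_rot: [-3.139, 0.007, 1.795]
contact_force: [1.7, -9.9, 0.0]
grip_width: 0.2
gripper_force: 107.3
```

```bash
python3 - <<'E'
from h import *
st()
E
```

```text
t 14.03 p [0.5666 0.1709 0.2349] rot [-3.139  0.007  1.795] r 193.6 ang 102.09 Fr -10.02 Ft 0.42 Fz 0.01 T [-2.61 -0.48 -0.02]
```

apply_moves(increments=[[[0,0.002,0],0,-1],[[0,0.0015,0],0,-1],[[0,0,0],0,-1],[[0,0,0],0,-1]])

```text
time: 14.52
eef_pos: [0.5679, 0.1712, 0.2349]
eef_rot: [-3.139, 0.007, 1.795]
contact_force: [3.2, -10.4, -1.4]
grip_width: 0.193
gripper_force: 107.3
```

```bash
python3 - <<'E'
from h import *
st()
E
```

```text
t 14.53 p [0.5679 0.1712 0.2349] rot [-3.139  0.007  1.795] r 193.6 ang 101.68 Fr -10.8 Ft -1.01 Fz -1.44 T [-2.52 -0.51 -0.01]
```

apply_moves(increments=[[[0,0.0015,0],0,-1],[[0,0.0015,0],0,-1],[[0,0,0],0,-1],[[0,0,0],0,-1]])

```text
time: 15.02
eef_pos: [0.569, 0.1715, 0.2348]
eef_rot: [-3.139, 0.007, 1.795]
contact_force: [1.9, -10.8, 0.2]
grip_width: 0.195
gripper_force: 107.3
```

```bash
python3 - <<'E'
from h import *
st()
E
```

```text
t 15.03 p [0.569  0.1715 0.2348] rot [-3.139  0.007  1.795] r 193.6 ang 101.34 Fr -10.94 Ft 0.26 Fz 0.18 T [-2.59 -0.53 -0.04]
```

apply_moves(increments=[[[0,0.0015,0],0,-1],[[0,0.0015,0],0,-1],[[0,0,0],0,-1],[[0,0,0],0,-1]])

```text
time: 15.52
eef_pos: [0.5697, 0.1716, 0.2347]
eef_rot: [-3.137, 0.007, 1.795]
contact_force: [0.7, -10.8, -0.3]
grip_width: 0.198
gripper_force: 107.5
```

```bash
python3 - <<'E'
from h import *
st(); c=snap('wrist','w5.png')
f=c['frame'][:,:,::-1]; A=cv2.resize(f[130:280,185:320],None,fx=4,fy=4,interpolation=cv2.INTER_CUBIC); cv2.imwrite('pics/c7.png',A)
for n in('side','scene'): snap(n,n[0]+'5.png')
B=cv2.resize(load('s5.png')['frame'][150:200,255:295,::-1],None,fx=5,fy=5,interpolation=cv2.INTER_CUBIC)
W=np.zeros((600,800,3),np.uint8); W[:,:540]=A; W[:250,545:745]=B; 
B=cv2.resize(load('s5.png')['frame'][150:200,255:295,::-1],None,fx=5,fy=5,interpolation=cv2.INTER_CUBIC)
D=cv2.resize(load('s5.png' if 0 else 'side'[0]+'5.png')['frame'][190:250,240:290,::-1],None,fx=5,fy=5,interpolation=cv2.INTER_CUBIC); W[255:555,545:795]=D
cv2.imwrite('pics/c7.png',W)
E
```

```text
t 15.53 p [0.5697 0.1716 0.2347] rot [-3.137  0.007  1.795] r 193.6 ang 101.15 Fr -10.7 Ft 1.38 Fz -0.32 T [-2.63 -0.22  0.06]
```

View pics/c7.png

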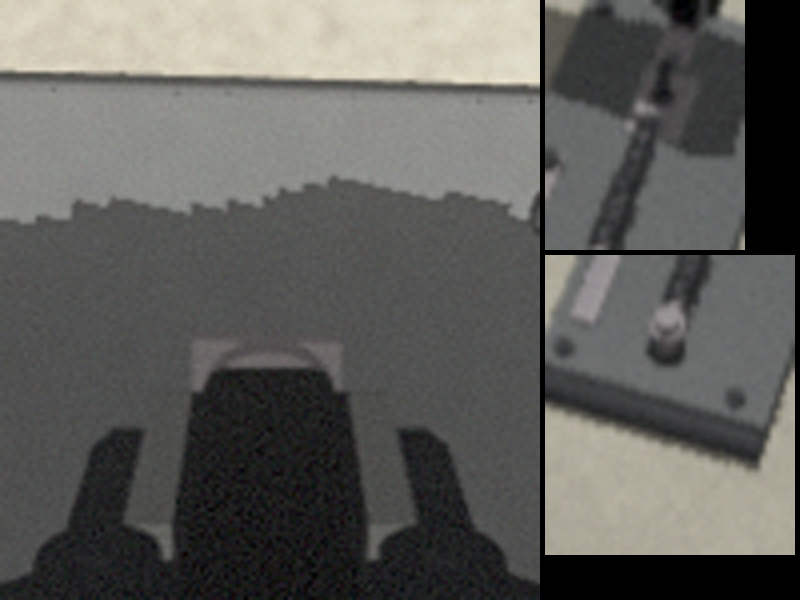

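Light contact on the shank (Ft about 1.4 N) shows that the post is inside the mouth, and the picture shows the hook end centred on the line. I'll back off slightly, then ease in.

apply_moves(increments=[[[0,-0.0015,0],0,-1],[[-0.005,0,0],0,-1],[[-0.005,0,0],0,-1],[[-0.005,0,0],0,-1],[[-0.005,0,0],0,-1],[[-0.005,0,0],0,-1],[[-0.005,0,0],0,-1],[[-0.0025,0,0],0,-1],[[0,0,0],0,-1],[[0,0,0],0,-1]])

```text
time: 16.92
eef_pos: [0.5718, 0.1604, 0.2347]
eef_rot: [-3.137, 0.005, 1.796]
contact_force: [2.0, -8.4, 0.4]
grip_width: 0.195
gripper_force: 107.5
```

```bash
python3 - <<'E'
from h import *
st()
E
```

```text
t 16.93 p [0.5718 0.1604 0.2347] rot [-3.137  0.005  1.796] r 182.3 ang 101.17 Fr -8.61 Ft -0.29 Fz 0.42 T [-2.02 -0.16 -0.02]
```

apply_moves(increments=[[[-0.004,0,0],0,-1],[[-0.004,0,0],0,-1],[[-0.004,0,0],0,-1],[[0,0,0],0,-1],[[0,0,0],0,-1]])

```text
time: 17.55
eef_pos: [0.5727, 0.1562, 0.2347]
eef_rot: [-3.137, 0.004, 1.796]
contact_force: [0.4, -6.6, -1.1]
grip_width: 0.198
gripper_force: 107.5
```

```bash
python3 - <<'E'
from h import *
st()
E
```

```text
t 17.55 p [0.5727 0.1562 0.2347] rot [-3.137  0.004  1.796] r 178.0 ang 101.15 Fr -6.53 Ft 0.88 Fz -1.07 T [-1.9  -0.06  0.01]
```

apply_moves(increments=[[[-0.003,0,0],0,-1],[[-0.003,0,0],0,-1],[[0,0,0],0,-1],[[0,0,0],0,-1]])

```text
time: 18.05
eef_pos: [0.573, 0.1555, 0.2347]
eef_rot: [-3.137, 0.001, 1.797]
contact_force: [-0.9, -6.0, 0.8]
grip_width: 0.193
gripper_force: 107.5
```

```bash
python3 - <<'E'
from h import *
st()
E
```

```text
t 18.05 p [0.573  0.1555 0.2347] rot [-3.137e+00  1.000e-03  1.797e+00] r 177.2 ang 101.11 Fr -5.74 Ft 2.02 Fz 0.76 T [-1.33  0.15  0.03]
```

apply_moves(increments=[[[-0.003,-0.001,0],0,-1],[[-0.003,-0.001,0],0,-1],[[0,0,0],0,-1],[[0,0,0],0,-1]])

```text
time: 18.55
eef_pos: [0.5731, 0.1545, 0.2347]
eef_rot: [-3.139, -0.001, 1.799]
contact_force: [-3.8, -1.8, -0.5]
grip_width: 0.198
gripper_force: 107.4
```

```bash
python3 - <<'E'
from h import *
st()
E
```

```text
t 18.55 p [0.5731 0.1545 0.2347] rot [-3.139e+00 -1.000e-03  1.799e+00] r 176.2 ang 101.14 Fr -1.07 Ft 4.06 Fz -0.46 T [-0.49  0.66  0.02]
```

apply_moves(increments=[[[-0.001,-0.002,0],0,-1],[[0,-0.002,0],0,-1],[[0,0,0],0,-1],[[0,0,0],0,-1]])

```text
time: 19.05
eef_pos: [0.5728, 0.1535, 0.2353]
eef_rot: [3.14, -0.0, 1.798]
contact_force: [0.2, -0.1, -0.9]
grip_width: 0.197
gripper_force: 107.4
```

```bash
python3 - <<'E'
from h import *
st()
E
```

```text
t 19.05 p [0.5728 0.1535 0.2353] rot [ 3.14  -0.     1.798] r 175.3 ang 101.29 Fr -0.12 Ft -0.18 Fz -0.91 T [-0.05  0.05 -0.05]
```

apply_moves(increments=[[[0,0,-0.004],0,-1],[[0,0,-0.005],0,-1],[[0,0,-0.006],0,-1],[[0,0,0],0,-1]])

```text
time: 19.55
eef_pos: [0.5726, 0.153, 0.2415]
eef_rot: [3.141, 0.0, 1.798]
contact_force: [0.5, 0.1, -3.2]
grip_width: 0.194
gripper_force: 107.4
```

```bash
python3 - <<'E'
from h import *
st()
E
```

```text
t 19.55 p [0.5726 0.153  0.2415] rot [3.141 0.    1.798] r 174.9 ang 101.39 Fr 0.03 Ft -0.54 Fz -3.22 T [-0.01  0.03  0.01]
```

apply_moves(increments=[[[0,0,-0.006],0,-1],[[0,0,-0.01],0,-1],[[0,0,-0.02],0,-1],[[0,0,0],0,-1],[[0,0,0],0,-1],[[0,0,0],0,-1],[[0,0,-0.05],0,-1],[[0,0,-0.08],0,-1],[[0,0,0],0,-1],[[0,0,0],0,-1],[[0,0,0],0,-1]])

```text
time: 20.92
eef_pos: [0.5719, 0.153, 0.3061]
eef_rot: [-3.139, 0.0, 1.798]
contact_force: [0.2, -0.6, -1.1]
grip_width: 0.194
gripper_force: 107.5
```

```bash
python3 - <<'E'
from h import *
s=st(); inc([.5491,-.2313,s['eef_pos'][2]],1.798)
c=load('w2.png'); c=snap('wrist','w6.png'); g=c['frame'].mean(2).astype(int)
p=np.array(s['eef_pos']); y=s['eef_rot'][2]; x=np.array([np.cos(y),np.sin(y)]); yy=np.array([np.sin(y),-np.cos(y)])
t=np.radians([0,60,-60])
print(proj(c,[np.r_[p[:2]+x*.01*np.cos(a)+yy*.01*np.sin(a),p[2]-.2056+.016] for a in t]).round(1).tolist())
print('    ',*range(226,276,2))
for r in range(211,226): print(r,*['%3d'%v for v in g[r,226:276:2]])
E
```

```text
t 20.93 p [0.5719 0.153  0.3061] rot [-3.139  0.     1.798] r 175.0 ang 101.61 Fr -0.59 Ft -0.09 Fz -1.09 T [ 0.02 -0.03 -0.  ]
tool inc [-0.9234 -0.2717 -0.    ] roll -0.0 |mm| 385 yaw 1.7978
[[252.5, 216.2], [267.2, 224.1], [237.7, 224.1]]
     226 228 230 232 234 236 238 240 242 244 246 248 250 252 254 256 258 260 262 264 266 268 270 272 274
211  77  77  81  85  98 101 100 104 100 101  99 101 102 103 105 101 101  99  97  98  99  96 104  93  77
212  78  83  77  88  99 101  98 103 101  98 100  94  85  92  93  96 102  97 100 104 100 103 101  96  80
213  77  78  74  86 100  99 101  98 102  98  90  70  59  70  88  99  95 101 104  97  97 100 102  88  74
214  78  79  81  84  98  95  96  94 104  98  87  64  68  78  69  89  96 104  98  99 101  96 102  91  79
215  81  78  82  88  97  99 100  97  96  91  79  82  78  75  76  78  85  93 100 100  99 102 101  88  78
216  78  76  78  86 100  99  97  99  91  86  76  77  83  78  73  74  80  79  97  98  94 104  99  84  80
217  73  78  77  91 101  97  97  97  83  76  75  83  80  81  83  80  76  76  83 100 102 102  99  88  74
218  79  76  78  87  97 100  95  90  78  74  84  94  90  97 100  95  81  76  79  86  97 107 101  81  79
219  73  78  75  89 100  99  99  75  75  89  94  99 101 100  98  98 101  88  75  80  97 103 106  85  76
220  77  77  75  89  99 100  87  76  80  94  93  96  94  96  97  95  90  92  79  77  92 105 103  88  79
221  76  76  76  88  99  98  74  73  69  73  75  71  69  69  71  66  70  68  67  64  85 101 105  87  78
222  75  78  77  92 101  96  58  41  36  31  36  37  32  36  29  33  35  41  35  35  67 102 100  83  69
223  76  77  76  89  97  93  31  30  27  34  30  24  34  34  34  36  37  33  29  34  38  95 104  78  77
224  75  78  79  87 105  77  23  30  29  28  32  39  28  24  26  25  27  31  32  32  31  93 103  86  80
225  76  76  75  87 102  78  29  31  22  30  29  31  34  33  31  33  26  31  27  30  21  75 101  81  82
```

apply_moves(increments=[[[-0.06,-0.017,0],0,-1],[[-0.11,-0.032,0],0,-1],[[-0.12,-0.036,0],0,-1],[[-0.12,-0.036,0],0,-1],[[-0.12,-0.036,0],0,-1],[[-0.12,-0.036,0],0,-1],[[-0.12,-0.036,0],0,-1],[[-0.1,-0.03,0],0,-1],[[-0.0534,-0.0127,0],0,-1],[[0,0,0],0,-1],[[0,0,0],0,-1],[[0,0,0],0,-1]])

```text
time: 22.48
eef_pos: [0.5501, -0.2293, 0.3072]
eef_rot: [-3.141, -0.002, 1.801]
contact_force: [0.3, 0.7, -1.2]
grip_width: 0.193
gripper_force: 107.5
```

```bash
python3 - <<'E'
from h import *
s=st(); inc([.5491,-.2313,.2176],1.798)
E
```

```text
t 22.48 p [ 0.5501 -0.2293  0.3072] rot [-3.141e+00 -2.000e-03  1.801e+00] r 218.5 ang -105.13 Fr -0.77 Ft 0.1 Fz -1.16 T [ 0.01  0.04 -0.04]
tool inc [-0.0043 -0.0035  0.224 ] roll 0.0004 |mm| 90 yaw 1.8007
```

apply_moves(increments=[[[-0.0043,-0.0035,0.04],0,-1],[[0,0,0.05],0,-1],[[0,0,0.05],0,-1],[[0,0,0.025],0,-1],[[0,0,0],0,-1],[[0,0,0],0,-1],[[0,0,0],0,-1]])

```text
time: 23.35
eef_pos: [0.5489, -0.2335, 0.2423]
eef_rot: [3.14, 0.001, 1.798]
contact_force: [0.1, 1.2, -1.6]
grip_width: 0.202
gripper_force: 107.5
```

```bash
python3 - <<'E'
from h import *
s=st(); inc([.5491,-.2313,.2176],1.798)
E
```

```text
t 23.35 p [ 0.5489 -0.2335  0.2423] rot [3.140e+00 1.000e-03 1.798e+00] r 222.8 ang -105.15 Fr -1.2 Ft -0.21 Fz -1.64 T [ 0.01 -0.04  0.01]
tool inc [0.0052 0.0018 0.0618] roll -0.0001 |mm| 25 yaw 1.7976
```

apply_moves(increments=[[[0.0052,0.0018,0],0,-1],[[0,0,0],0,-1],[[0,0,0.012],0,-1],[[0,0,0.012],0,-1],[[0,0,0.012],0,-1],[[0,0,0],0,-1],[[0,0,0],0,-1],[[0,0,0],0,-1]])

```text
time: 24.35
eef_pos: [0.5489, -0.2312, 0.2273]
eef_rot: [3.141, 0.0, 1.798]
contact_force: [0.1, -0.3, -1.2]
grip_width: 0.199
gripper_force: 107.5
```

```bash
python3 - <<'E'
from h import *
s=st(); inc([.5491,-.2313,.2176],1.798)
E
```

```text
t 24.35 p [ 0.5489 -0.2312  0.2273] rot [3.141 0.    1.798] r 220.6 ang -105.29 Fr 0.27 Ft 0.18 Fz -1.2 T [-0.02 -0.    0.03]
tool inc [-0.0003  0.0004  0.0243] roll -0.0001 |mm| 10 yaw 1.7976
```

In the well with no contact. Now the last 10 mm.

apply_moves(increments=[[[0,0,0.012],0,-1],[[0,0,0.008],0,-1],[[0,0,0.004],0,-1],[[0,0,0.001],0,-1],[[0,0,0],0,-1],[[0,0,0],0,-1],[[0,0,0],0,-1]])

```text
time: 25.22
eef_pos: [0.5486, -0.2311, 0.2177]
eef_rot: [-3.141, -0.001, 1.798]
contact_force: [-2.4, 0.7, 5.7]
grip_width: 0.193
gripper_force: 108.4
```

```bash
python3 - <<'E'
from h import *
s=st()
E
```

```text
t 25.23 p [ 0.5486 -0.2311  0.2177] rot [-3.141e+00 -1.000e-03  1.798e+00] r 220.6 ang -105.37 Fr -0.05 Ft -2.52 Fz 5.67 T [0.28 0.53 0.03]
```

apply_moves(increments=[[[0,0,0],0,-0.3],[[0,0,0],0,-0.3],[[0,0,0],0,0.2],[[0,0,0],0,0.5],[[0,0,0],0,0.5],[[0,0,-0.03],0,0.5],[[0,0,-0.08],0,0.5],[[0,0,-0.1],0,0.5],[[-0.1,0,-0.1],0,0.5],[[-0.1,0,-0.05],0,0.5],[[0,0,0],0,0.5],[[0,0,0],0,0.5]], squeeze=20)

```text
time: 26.72
eef_pos: [0.5666, -0.3083, 0.361]
eef_rot: [-3.141, -0.002, 1.798]
contact_force: [-0.3, 0.7, -1.3]
grip_width: 0.749
gripper_force: 0.0
```

```bash
python3 - <<'E'
from h import *
s=st(); c=snap('wrist','w7.png'); snap('scene','s7.png')
f=c['frame'][:,:,::-1]; W=np.zeros((600,800,3),np.uint8); W[:480,:390]=cv2.resize(f[70:310,160:355],None,fx=2,fy=2)
B=cv2.resize(load('s7.png')['frame'][140:305,180:300,::-1],None,fx=3.3,fy=3.3,interpolation=cv2.INTER_CUBIC)
W[:B.shape[0],395:395+B.shape[1]]=B[:600,:405]; cv2.imwrite('pics/c8.png',W)
E
```

```text
t 26.73 p [ 0.5666 -0.3083  0.361 ] rot [-3.141e+00 -2.000e-03  1.798e+00] r 292.7 ang -97.95 Fr -0.69 Ft -0.36 Fz -1.3 T [0.03 0.02 0.05]
```

View pics/c8.png

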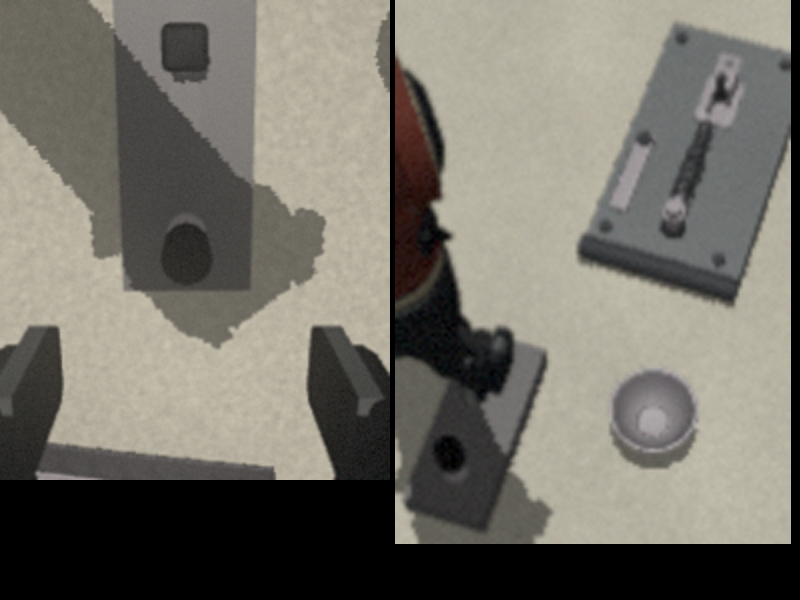

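The wrist view shows the puller standing upright and free in its well (185,47) and the driver untouched (187,250). The scene view shows the hook round the post at (722,90), with the spring straight along the unit. I'm handing the job in.

```bash
python3 -c "
from h import *
print(workorder.finish_job())"
```

```text
the job is handed in; nothing more can be done
None
```

The spring is hooked round the anchor post, the puller stands back in its own well with the gripper clear, and the job is handed in; no verdict came back.

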